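# Set and clamp the spring-loaded leg of a milling stop

### The job

On the fixture plate, slide the spring-loaded leg out by its post until its pointer fin is in line with the fin of the index clip, with the cam lever still open. Then, keeping the leg at that mark, squeeze the cam lever fully shut against its stop, upright beside the post. Finish while still holding post and lever pinched together with the fins in line, and leave the loose things on the plate where they stand.

Things in the scene. Friction and masses are not known exactly. Their poses are not given: they have to be found in the camera images.
- plate: Fixed drilled aluminium fixture plate, 270 (x) x 460 (y) x 20 mm. Origin under its centre, on the table; its y axis is the way the leg slides out. A dark steel channel rail, 64 mm wide and 280 mm long, lies along its middle, with a steel end plate at its -y end.
- leg (a joint): How far the leg is out along the plate's +y, m: 0 home (the start), 0.17 end stop. A spring pulls it home with 3 N (at 0) to 5 N, plus about 1 N friction: let go, it runs back; the cam does not hold it. The leg is an aluminium carriage, 56 x 74 mm, top 65 mm above the table, with post, lever and a flat bar that comes out of the rail's +y end.
- post: Steel post fixed upright on the leg's carriage: 22 mm (plate x) x 12 mm (along the slide), 70 mm tall, from 65 to 135 mm above the table. Origin at the middle of its foot; axes parallel to the plate's. It is on the spring's (-y) side of the lever, so a finger behind it pushes the leg out.
- post_top (a point): Centre of the top of the post, 135 mm above the table. Moves with the leg.
- lever (a joint): Angle of the cam lever, rad: 0 = open, leaning 0.5 rad from upright, away from the post towards the plate's +y; 0.5 = shut, upright beside the post, against its stop. Starts at 0 to 0.08. Stiff: about 4 N at its tip, towards the post, moves it, and it stays where it is left.
- lever_bar: Cam lever on the leg's carriage, a dark flat steel bar 18 mm wide, 8 mm thick, 62 mm from pivot to tip. Origin on the pivot, which lies across the slide, 19 mm on the +y side of the post's middle and 69 mm above the table; z axis along the lever. Post and lever together measure along the slide 58 mm when open (at the lever's tip), 29 mm shut (post 12, gap 9, lever 8).
- lever_tip (a point): Middle of the upper end of the cam lever; about 123 mm above the table when open, 131 mm when shut.
- leg_pointer (a point): End of the thin dark pointer fin (5 mm thick, 21 mm out from the carriage) on the +x side of the leg's carriage, in line with the post's middle; 63 mm above the table. Moves with the leg.
- index: Fixed index clip: a steel block 30 x 30 x 30 mm on the plate at the rail's +x side, topped by a thin dark fin (5 mm thick, top 65 mm above the table). Origin on the plate's top under the fin's end nearest the rail; axes parallel to the plate's. The leg is at the mark when its pointer fin and this fin are at the same plate y; their ends are then 3 mm apart.
- step_block: Loose on the plate, to be left alone: dark steel three-step block, 26 x 45 mm, 30 mm high; origin under its middle.
- chuck: Loose on the plate, to be left alone: steel drill chuck standing, 40 mm dia, 62 mm high; origin under its middle.
- cap_screw: Loose on the plate, to be left alone: dark cap screw standing on its head, 18 mm dia, 40 mm high; origin under its middle.
- mandrel: Loose on the plate, to be left alone: short brass slug, 24 mm dia, 30 mm high; origin under its middle.

How it is judged:
By the outcome, as a careful person would: the job done as asked, in the order asked, and still so for the second after the job is handed in, while the arm keeps its last pose, push and grip.
It also fails if it takes over 51 s, if anything falls off the work surface, if the arm or the gripper's body presses on something with over 40 N, if the wrist force passes 120 N, or if a joint passes its speed limit or range.

### The arm

A 7-joint arm with a two-finger parallel gripper is mounted at the origin on the work surface. World frame = base frame: x ahead of the robot, y to its left, z up, the work surface at z = 0. Lengths are in m, angles in rad, forces in N, time in s.
With the tool pointing down it reaches from about 0.425 to 0.925 m from the base axis. Payload 6.8 kg.
Tool frame: the origin (TCP) lies on the centre line of the jaws, within the pads' length; the fingertips stand bot.tip_reach ahead of it and the grasp point (between the pads) lies 3 mm ahead of it (bot.tip_reach is the distance from the TCP to the fingertips, in m); z points along the fingers, y is the line along which they close (so a half turn about z gives the same grasp; the last joint's range is limited). The gripper opens to 85 mm and grips with 20 to 120 N. Pads are 22 mm wide; open, the fingers measure 114 mm over their backs; the gripper's body (76 mm by 85 mm) begins 54 mm behind the grasp point. The pads swing forward as they close: fully open they stand 13 mm farther back than shut.
Start: joints at [-1.322, 0.477, 0.022, 1.555, -0.011, 1.109, -0.083], TCP at [0.236, 0.633, 0.253] pointing down, gripper open.
Joint ranges: [-2.96, 2.96], [-0.34, 2.1], [-1.41, 1.46], [0.24, 2.44], [-1.37, 4.51], [0.17, 1.92], [-2.96, 2.96]. Speed limits (rad/s): [2.39, 2.39, 3.14, 3.14, 3.14, 3.14, 3.14].

### API

Orientations are given as a unit quaternion [w, x, y, z].
In Python, from station import bot gives the robot as it stands.
- The arm moves only by the tool jog_arm, never from a script. Its argument "deltas" is a list of rows, each a list of 7 numbers: the shift along the world's x, y, z in m, then the turn, a rotation vector about the world's x, y, z in rad, then the opening, from 0 (shut) to 1 (fully open). In form: [[x, y, z, rx, ry, rz, grip], ...]. A call has 1 to 10 rows; each row shifts and turns the commanded pose from where the row before left it; what a row does not reach is not made up. A row lasts 1/10 s, in which the tool goes at most 50 mm and 8.59 degrees, less where a joint would pass 70% of its speed; a pose out of reach is approached as far as the arm can. A call with a gripper value outside its range is refused whole. The fingers move at their own pace and stop on an object; "newtons" is the grip in N (left out, the last holds). Time passes only in rows, so rows that do not move let the fingers close. It gives the time, the measured TCP pose, the force, the opening and the grip force at its end, in the units of the state.
- bot.get_obs(): the state, without advancing time (a new reading comes with each control period).
- bot.read_camera(name): name is "side" or "top" or "wrist"; returns a dict with "img" (420x560x3 uint8, red, green, blue), "K" (3x3 intrinsics, pixels), "eye" and "attitude" of the camera in the world. Camera axes: x right, y down, z forward; pixel columns grow to the right and rows downward; lengths in m; the calibration is good to about 2 mm. A picture is of the moment at which its call begins. There is no depth.
- bot.hand_in(): hands the job in; it is judged then, once.
The state is a dict: "t": time; "q": joint angles; "joint_vel": joint speeds; "joint_torque": joint torques, N m; "eef_pos": TCP position; "tool_rot": TCP orientation; "contact_force": force on the tool from outside, world axes, zero at the start; "torque": the same for the moment, N m; "gripper_width": opening from 0.0 (shut) to 1.0 (fully open); "grasp_force": force on a finger pad.
Only numpy, scipy, OpenCV 4.12 (cv2) and the standard library are available. Lean on these libraries where they do the work, as an engineer would, in place of code of your own. Each camera call takes 0.05 s, during which the arm holds its last target. There are 200 camera calls.

## Working session

There is one attempt and no reset: what is moved stays moved. The work goes in short steps, Python scripts to look and compute and a tool call to move; the robot and the scene stay as the last step left them, time stands still between calls to the robot, and variables do not carry over. Pictures are saved under pics/ and viewed, at most 10 in all, crops included, and the job is handed in when it is done.

Besides the shell and the picture viewer there is one more tool, called after "Emit:" as name(argument=value, ...), one argument or row to a line, values as JSON. jog_arm: Moves the arm, as the interface text tells. Its arguments: {"type":"object","properties":{"deltas":{"type":"array"},"newtons":{"type":"number"}},"required":["deltas"]}

```bash
mkdir -p pics
cat > h.py <<'E'
import numpy as np, cv2
from scipy.spatial.transform import Rotation as R
from station import bot
def rot(c):
    a=np.array(c["attitude"],float)
    return a if a.shape==(3,3) else R.from_quat(a,scalar_first=True).as_matrix()
def ray(c,u,v):
    d=rot(c)@np.linalg.inv(np.array(c["K"]))@[u,v,1.]
    return np.array(c["eye"],float),d/np.linalg.norm(d)
def onz(c,u,v,z):
    o,d=ray(c,u,v); return o+d*(z-o[2])/d[2]
def two(c1,p1,c2,p2):
    o1,d1=ray(c1,*p1);o2,d2=ray(c2,*p2)
    t=np.linalg.lstsq(np.c_[d1,-d2],o2-o1,rcond=None)[0]
    a,b=o1+t[0]*d1,o2+t[1]*d2
    return (a+b)/2,np.linalg.norm(a-b)
def proj(c,P):
    p=np.array(c["K"])@rot(c).T@(np.array(P)-c["eye"]); return p[:2]/p[2]
def shot(n,name):
    import pickle
    c=bot.read_camera(n); cv2.imwrite(f"pics/{name}.png",c["img"][:,:,::-1]); pickle.dump(c,open(f"pics/{name}.pkl","wb")); return c
def load(name):
    import pickle; return pickle.load(open(f"pics/{name}.pkl","rb"))
E
python3 - <<'E'
from h import *
np.set_printoptions(precision=4,suppress=True)
for n in("top","side","wrist"):
    c=shot(n,n+"0"); print(n,c["eye"],rot(c).tolist(),c["K"][0])
print(bot.get_obs(),bot.tip_reach)
a=[cv2.imread(f"pics/{n}0.png") for n in("top","side")]
E
```

```text
top [0.3952 0.008  1.0521] [[0.02066011655139631, -0.9833645866743729, 0.18046398327318092], [-0.9995538624734789, -0.024210182479547107, -0.017491228620573465], [0.021569320768926842, -0.18002210069612906, -0.9834260560217633]] [531.6113   0.     268.0837]
side [ 0.446  -0.4858  0.5019] [[0.9596863012856129, -0.18172980866932195, 0.21442126705565095], [-0.2810583450338682, -0.6125876594116719, 0.7387439111243843], [-0.0028999675105546435, -0.7692272981229544, -0.6389686643419197]] [386.1926   0.     280.6466]
wrist [0.1727 0.6555 0.3731] [[0.3502868632523663, 0.9039430632249414, 0.24532845713517953], [0.9366406857994392, -0.3375462546476658, -0.09363093334197517], [-0.0018273308332850818, 0.26258230028096474, -0.9649078694057703]] [326.171    0.     277.4747]
{'t': 0.15, 'q': array([-1.3221,  0.4777,  0.0224,  1.5562, -0.0115,  1.1093, -0.0831]), 'joint_vel': array([-0.001 , -0.0042,  0.0001, -0.0013,  0.0002, -0.0002, -0.0018]), 'joint_torque': array([  0.0023, -59.6923,   1.61  , -28.1486,   0.0126,   0.0067,
        -0.    ]), 'eef_pos': array([0.2356, 0.6321, 0.2525]), 'tool_rot': array([-0.0001,  0.1774,  0.9841, -0.0007]), 'contact_force': array([-0.5852, -0.5224, -0.6148]), 'torque': array([ 0.0042, -0.0381,  0.0064]), 'grasp_force': 0.0, 'gripper_width': 0.9965324437332947} 0.022
```

View pics/top0.png

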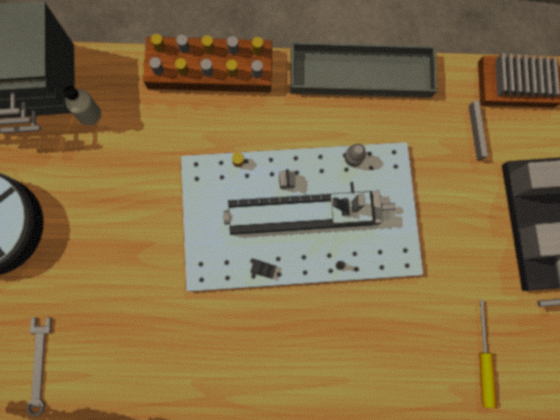

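View pics/side0.png

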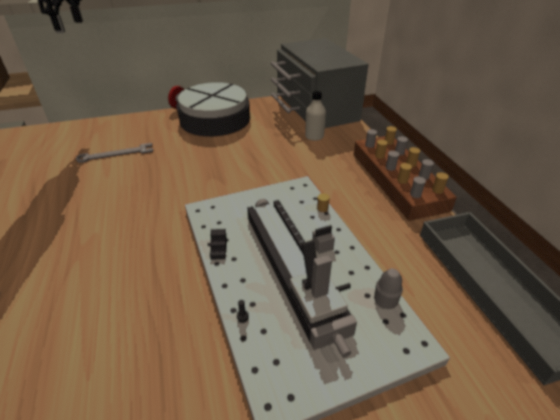

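The top view shows the plate with corners near (182,156), (408,144), (422,276) and (187,290). The carriage is at (352,207) with its pointer at (352,186), and the index clip is at (287,179). The chuck is at (355,153), the slug at (238,159), the step block at (265,268) and the screw at (341,265). In the side view the post is near (318,275) and the lever near (323,240). Next I'll get the plate frame and enlarged crops.

Run:
```python
from h import *
np.set_printoptions(precision=4,suppress=True)
c=load("top0"); im=c["img"]
hsv=cv2.cvtColor(im,cv2.COLOR_RGB2HSV)
m=((hsv[...,1]<70)&(hsv[...,2]>120)).astype(np.uint8)
m[:, :150]=0;m[:, 460:]=0;m[:120]=0;m[310:]=0
m=cv2.morphologyEx(m,cv2.MORPH_CLOSE,np.ones((25,25)))
cs=max(cv2.findContours(m,0,2)[0],key=cv2.contourArea)
box=cv2.boxPoints(cv2.minAreaRect(cs)); print(box, cv2.contourArea(cs))
P=np.array([onz(c,u,v,0.02) for u,v in box]); print(P)
e=[P[(i+1)%4]-P[i] for i in range(4)]; print([np.linalg.norm(x) for x in e],[np.degrees(np.arctan2(x[1],x[0])) for x in e],P.mean(0))
s=load("side0")["img"]
a=cv2.resize(im[140:215,220:420],None,fx=4,fy=4,interpolation=3)
b=cv2.resize(s[190:370,230:430],None,fx=1.66,fy=1.66,interpolation=3)
o=np.zeros((600,800,3),np.uint8); o[:300]=a; o[300:300+b.shape[0]-0,:b.shape[1]]=b[:300]
cv2.imwrite("pics/cmp.png",o[:,:,::-1])
```

```text
[[177.8633 155.5571]
 [414.2648 141.1424]
 [422.5253 276.6143]
 [186.1238 291.0291]] 30974.0
[[ 0.6973  0.1731  0.02  ]
 [ 0.7407 -0.305   0.02  ]
 [ 0.4663 -0.3131  0.02  ]
 [ 0.4288  0.1436  0.02  ]]
[np.float64(0.48003979548254294), np.float64(0.2745090619944526), np.float64(0.4582413428228359), np.float64(0.2701357969945591)] [np.float64(-84.81216395314668), np.float64(-178.29794266213915), np.float64(94.69844455455906), np.float64(6.274870919802574)] [ 0.5833 -0.0754  0.02  ]
```

View pics/cmp.png

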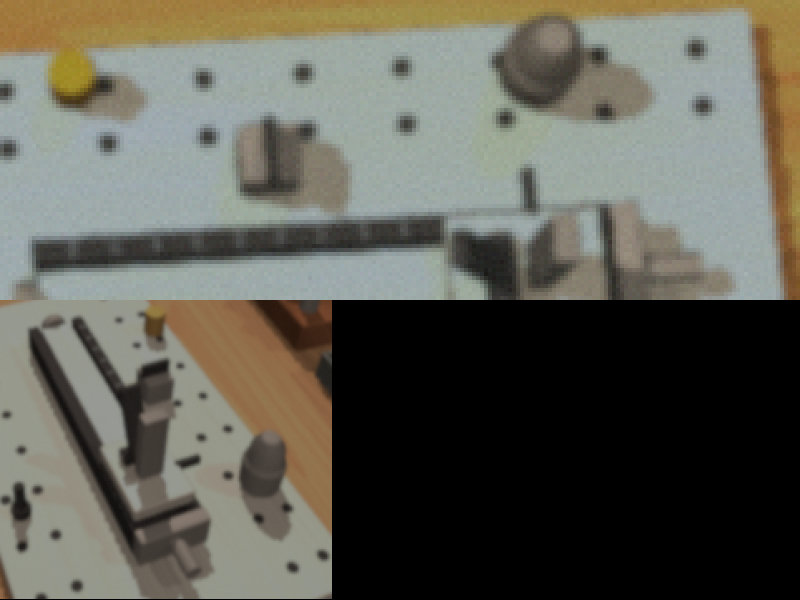

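Run:
```python
from h import *
np.set_printoptions(precision=4,suppress=True)
c=load("top0")
a,b=onz(c,228.25,200.25,.05),onz(c,330.75,194.5,.05); d=a-b; yaw=np.arctan2(d[1],d[0]); print("slide ang",np.degrees(yaw))
p=onz(c,351.75,182.5,.063); i=onz(c,287.5,187.5,.065); print("ptr",p,"idx",i)
s=np.array([np.cos(yaw),np.sin(yaw),0]); x=np.array([s[1],-s[0],0])
print("along",(i-p)@s,"across",(i-p)@x)
post=p-x*.049; print("post",post, "px top",proj(c,post+[0,0,.072]),"side",proj(load("side0"),post+[0,0,.072]))
t=np.radians(-154.5);print(R.from_rotvec([0,0,t]).apply([-.063,.023,.12]))
```

```text
slide ang 94.72567374106066
ptr [ 0.6401 -0.1688  0.063 ] idx [ 0.6267 -0.0455  0.065 ]
along 0.12402380560284146 across -0.0032710978859011525
post [ 0.5913 -0.1729  0.063 ] px top [361.4157 199.7955] side [321.5377 259.8632]
[0.0668 0.0064 0.12  ]
```

Emit:
jog_arm(
  deltas=[
    [0.028,-0.035,0.008,0,0,-0.14,1],
    [0.028,-0.035,0.008,0,0,-0.14,1],
    [0.028,-0.035,0.008,0,0,-0.14,1],
    [0.028,-0.035,0.008,0,0,-0.14,1],
    [0.028,-0.035,0.008,0,0,-0.14,1],
    [0.028,-0.035,0.008,0,0,-0.14,1],
    [0.028,-0.035,0,0,0,-0.14,1],
    [0.028,-0.035,0,0,0,-0.14,1],
    [0.028,-0.035,0,0,0,-0.14,1],
    [0.028,-0.035,0,0,0,-0.14,1],
  ],
)

```text
t: 1.15
eef_pos: [0.5164, 0.2809, 0.3013]
tool_rot: [-0.0, 0.772, 0.636, -0.0]
contact_force: [0.1, 0.4, 1.0]
gripper_width: 1.001
grasp_force: 0.0
```

Emit:
jog_arm(
  deltas=[
    [0.0075,-0.045,0,0,0,-0.13,1],
    [0.0075,-0.045,0,0,0,-0.13,1],
    [0.0075,-0.045,0,0,0,-0.13,1],
    [0.0075,-0.045,0,0,0,-0.13,1],
    [0.0075,-0.045,0,0,0,-0.13,1],
    [0.0075,-0.045,0,0,0,-0.13,1],
    [0.0075,-0.045,0,0,0,-0.13,1],
    [0.0075,-0.045,0,0,0,-0.13,1],
    [0.0075,-0.045,0,0,0,-0.13,1],
    [0,0,0,0,0,-0.13,1],
  ],
)

```text
t: 2.15
eef_pos: [0.5822, -0.1308, 0.302]
tool_rot: [0.002, 0.999, 0.034, 0.0]
contact_force: [0.7, -0.2, 0.6]
gripper_width: 1.002
grasp_force: 0.0
```

Emit:
jog_arm(
  deltas=[
    [0,0,0,0,0,0,1],
    [0,0,0,0,0,0,1],
  ],
)

```text
t: 2.35
eef_pos: [0.5833, -0.1213, 0.3009]
tool_rot: [-0.0, 0.999, 0.045, -0.0]
contact_force: [-0.4, 0.4, 0.6]
gripper_width: 0.994
grasp_force: 0.0
```

Run:
```python
from h import *
np.set_printoptions(precision=4,suppress=True)
c=shot("wrist","w1"); o=bot.get_obs(); print(c["eye"],o["eef_pos"],o["q"],R.from_quat(o["tool_rot"],scalar_first=True).as_matrix(),rot(c),o["t"],o["contact_force"])
```

```text
[ 0.649  -0.1153  0.4215] [ 0.5834 -0.1208  0.3009] [-0.5272  0.3916  0.8382  1.736  -0.3159  1.156  -1.0777] [[ 0.9959  0.0901 -0.0006]
 [ 0.0901 -0.9959  0.0008]
 [-0.0005 -0.0008 -1.    ]] [[ 0.0884 -0.9606 -0.2635]
 [-0.9961 -0.0855 -0.0227]
 [-0.0007  0.2645 -0.9644]] 2.4 [-0.1141  0.8853  0.4897]
```

View pics/w1.png

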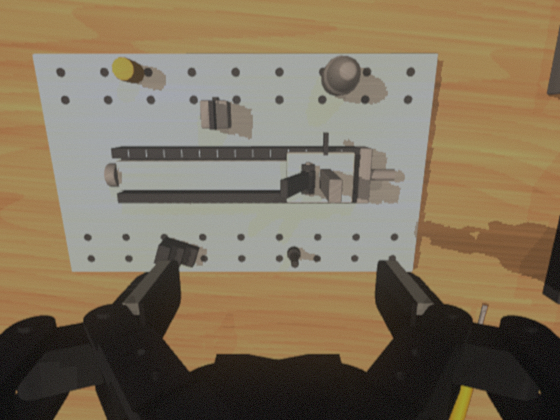

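The wrist view shows the pointer fin at (325,143), the index fin at (214,112) and the post top near (330,185). The lever runs from (310,175) to (285,190), and the rail is nearly level in the picture. I'll move closer for a second view.

Emit:
jog_arm(
  deltas=[
    [0.001,-0.015,-0.03,0,0,0,1],
    [0.001,-0.015,-0.03,0,0,0,1],
    [0,0,-0.02,0,0,0,1],
    [0,0,0,0,0,0,1],
    [0,0,0,0,0,0,1],
  ],
)

```text
t: 2.9
eef_pos: [0.5856, -0.1512, 0.2217]
tool_rot: [-0.0, 0.999, 0.044, -0.0]
contact_force: [0.8, -0.1, -0.1]
gripper_width: 0.998
grasp_force: 0.0
```

Run:
```python
from h import *
np.set_printoptions(precision=4,suppress=True)
c=shot("wrist","w2"); o=bot.get_obs(); print(c["eye"],o["eef_pos"])
w1=load("w1")["img"]
p=np.array([.5913,-.1729,.135]); print(proj(c,p))
a=cv2.resize(w1[90:240,190:390],None,fx=4,fy=4,interpolation=3)[:300*2]
cv2.imwrite("pics/w1z.png",a[:,:,::-1])
u,v=proj(c,p); 
b=cv2.resize(c["img"][0:300,100:500],None,fx=2,fy=2,interpolation=3); cv2.imwrite("pics/w2z.png",b[:,:,::-1])
```

```text
[ 0.6513 -0.1454  0.3424] [ 0.5861 -0.1515  0.2224]
[311.1894 218.0585]
```

View pics/w1z.png

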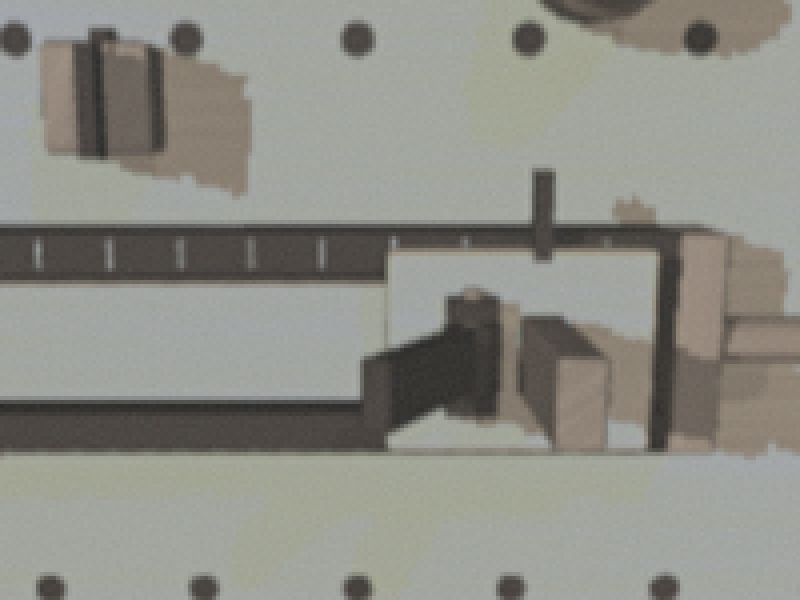

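View pics/w2z.png

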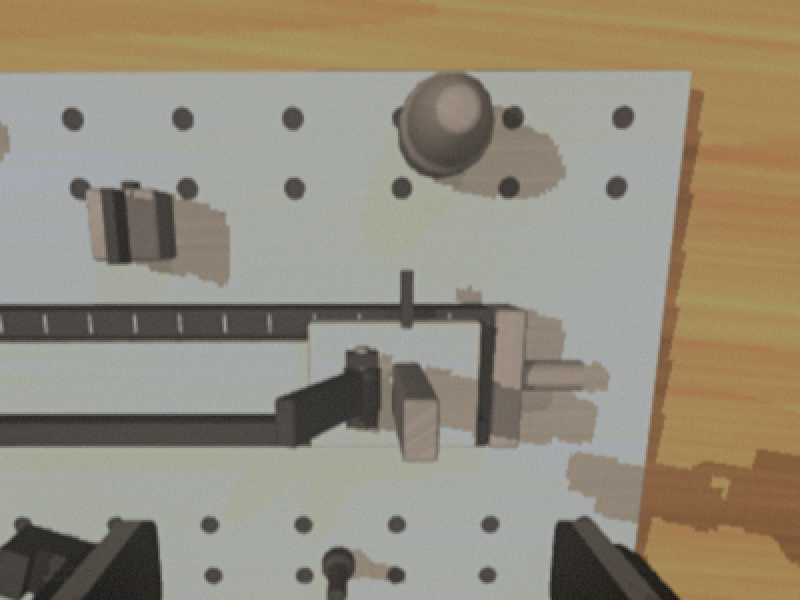

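In w1z the pointer end is at (543,170), the index fin top face spans x 77–95 and ends at y≈157, and the post top is centred at (581,404). In w2z those are the pointer (406,270), the fin 107–118 ending at y≈262, and the post top (421,430). The lever tip is near (290,422). I'll triangulate from these.

Run:
```python
from h import *
np.set_printoptions(precision=4,suppress=True)
a,b=load("w1"),load("w2")
f1=lambda u,v:(u/4+189.6,v/4+89.6); f2=lambda u,v:(u/2+99.75,v/2-.25)
for n,p,q in(("post",(581,404),(421,430)),("ptr",(543,170),(406,270)),("idx",(86,157),(112,262)),("levtip",(374,395),(287,422))):
    print(n,*two(a,f1(*p),b,f2(*q)))
for n,p,q,z in(("post",(581,404),(421,430),.135),("ptr",(543,170),(406,270),.063),("idx",(86,157),(112,262),.065)):
    print(n,onz(a,*f1(*p),z),onz(b,*f2(*q),z))
# rail edge angle, w2
P,Q=onz(b,*f2(0,415),.05),onz(b,*f2(275,415),.05); d=P-Q; print(np.degrees(np.arctan2(d[1],d[0])))
P,Q=onz(b,*f2(73,119),.02),onz(b,*f2(624,117),.02); d=P-Q; print(np.degrees(np.arctan2(d[1],d[0])),np.linalg.norm(d))
P,Q=onz(b,*f2(210,524),.02),onz(b,*f2(490,523.5),.02); d=P-Q; print(np.degrees(np.arctan2(d[1],d[0])),np.linalg.norm(d))
g=cv2.cvtColor(b["img"],cv2.COLOR_RGB2GRAY)
print(g[110:130,146:172:1][::6]); print(g[140:150:4,296:312])
```

```text
post [ 0.5927 -0.1724  0.1317] 0.000190704472906951
ptr [ 0.6419 -0.1673  0.0611] 0.00021253460997378587
idx [ 0.6346 -0.0456  0.0651] 0.0003163389467080968
levtip [ 0.5875 -0.126   0.1169] 0.0004569612802251045
post [ 0.5934 -0.1716  0.135 ] [ 0.5935 -0.172   0.135 ]
ptr [ 0.6418 -0.1671  0.063 ] [ 0.642  -0.1672  0.063 ]
idx [ 0.6344 -0.0456  0.065 ] [ 0.6348 -0.0456  0.065 ]
94.98558310401076
95.1608221378251 0.25050730363038837
95.1033695225946 0.1499304973790965
[[146 145 146 147 144 117  80  69  71  70  73  65  51  47  48  44  47  64
   98 101 100  98  99 103 101 104]
 [144 145 145 145 144 133  95  72  68  73  69  68  57  46  48  50  43  51
   77 103 100 101  97 103 101 102]
 [139 139 139 139 140 136 120  81  65  69  73  72  67  53  46  47  47  48
   64  96 102 104 102 102 101 100]
 [150 130 131 131 131 133 122  97  75  65  72  72  70  58  47  45  42  46
   51  71  93  95  95  95  96  98]]
[[169 167 171 161 103  70  68  74  74  71 105 164 173 168 169 167]
 [169 166 169 159 105  72  72  74  73  75 114 162 169 169 167 167]
 [167 168 172 156 101  68  72  73  70  74 112 163 167 166 167 170]]
```

The triangulated heights agree with the text: post 0.132, pointer 0.061 and index 0.065. The fins are 3.5 mm apart across the slide, the slide direction is 95.1°, and the leg has 121.8 mm to travel. Now I'll straddle the post and lever.

Emit:
jog_arm(
  deltas=[
    [0.0055,0.0025,-0.01,0,0,0,1],
    [0,0,-0.02,0,0,0,1],
    [0,0,-0.02,0,0,0,1],
    [0,0,-0.02,0,0,0,1],
    [0,0,-0.02,0,0,0,1],
    [0,0,-0.015,0,0,0,1],
    [0,0,-0.009,0,0,0,1],
    [0,0,0,0,0,0,1],
  ],
  newtons=40,
)

```text
t: 3.75
eef_pos: [0.5905, -0.1496, 0.1064]
tool_rot: [-0.0, 0.999, 0.043, -0.001]
contact_force: [-1.0, 0.1, 0.1]
gripper_width: 1.002
grasp_force: 0.0
```

Emit:
jog_arm(
  deltas=[
    [0,0,0,0,0,0,0.85],
    [0,0,0,0,0,0,0.85],
    [0,0,0,0,0,0,0.85],
  ],
)

```text
t: 4.05
eef_pos: [0.5913, -0.1501, 0.1081]
tool_rot: [0.0, 0.999, 0.042, 0.001]
contact_force: [0.6, 0.1, -0.1]
gripper_width: 0.851
grasp_force: 0.0
```

Run:
```python
from h import *
np.set_printoptions(precision=4,suppress=True)
c=shot("wrist","w3"); o=bot.get_obs(); print(o["eef_pos"],o["gripper_width"],o["contact_force"],bot.tip_reach)
```

```text
[ 0.5912 -0.1501  0.108 ] 0.852368725262217 [0.436  0.7855 0.3732] 0.022
```

View pics/w3.png

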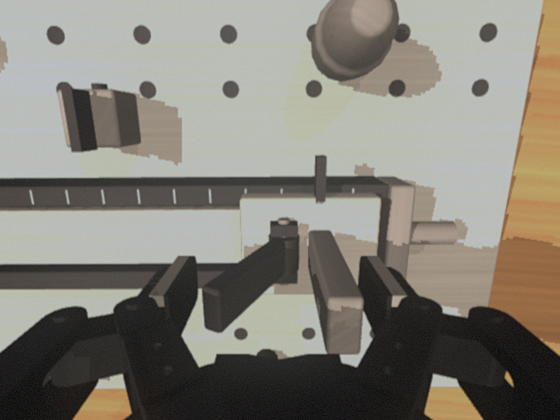

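The post at (340,300) is between the finger pads and the open lever is at (245,285). Both are clear, so I'll push out.

Emit:
jog_arm(
  deltas=[
    [-0.0004,0.005,0,0,0,0,0.85],
    [-0.0004,0.005,0,0,0,0,0.85],
    [-0.0012,0.0135,0,0,0,0,0.85],
    [-0.0012,0.0135,0,0,0,0,0.85],
    [-0.0012,0.0135,0,0,0,0,0.85],
    [-0.0012,0.0135,0,0,0,0,0.85],
    [-0.0012,0.0135,0,0,0,0,0.85],
    [-0.0012,0.0135,0,0,0,0,0.85],
    [-0.0012,0.0135,0,0,0,0,0.85],
    [-0.0012,0.0135,0,0,0,0,0.85],
  ],
)

```text
t: 5.1
eef_pos: [0.5802, -0.0336, 0.1077]
tool_rot: [0.002, 0.999, 0.042, 0.0]
contact_force: [-0.0, -7.4, 0.4]
gripper_width: 0.848
grasp_force: 3.4
```

Emit:
jog_arm(
  deltas=[
    [-0.0004,0.005,0,0,0,0,0.85],
    [0,0,0,0,0,0,0.85],
    [0,0,0,0,0,0,0.85],
    [0,0,0,0,0,0,0.85],
  ],
)

```text
t: 5.5
eef_pos: [0.5799, -0.0278, 0.1074]
tool_rot: [0.0, 0.999, 0.042, 0.0]
contact_force: [-1.4, -3.4, 2.7]
gripper_width: 0.846
grasp_force: 1.8
```

Run:
```python
from h import *
np.set_printoptions(precision=4,suppress=True)
c=shot("wrist","w4"); o=bot.get_obs(); print(o["eef_pos"],o["gripper_width"],o["contact_force"])
```

```text
[ 0.5799 -0.0277  0.1074] 0.8480433134574658 [-0.4541 -4.4107  3.6912]
```

View pics/w4.png

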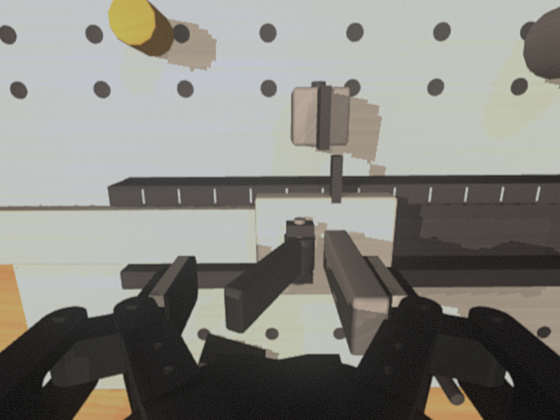

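The pointer fin's end is at (336,157) and the index fin's at (324,147), so a few mm remain. I'll measure it exactly.

Run:
```python
from h import *
np.set_printoptions(precision=4,suppress=True,linewidth=200)
c=load("w4"); g=cv2.cvtColor(c["img"],cv2.COLOR_RGB2GRAY)
print(g[120:152:5,308:340]);print(g[150:172:4,322:350]); print(g[140:166:2,318:344:3])
```

```text
[[153 154 151 150 148 151 154 153 127  79  58  66  78  85  85  85  84  82  80  81  80  84  96 116 119 120 117 117 119 119 119 114]
 [149 147 153 152 155 153 154 149 109  74  57  64  74  82  84  81  82  80  80  82  84  86  99 117 118 118 118 119 119 117 120 119]
 [154 151 154 154 151 147 151 148 110  71  58  64  81  86  81  81  82  81  83  80  79  86 105 119 119 116 116 118 118 118 118 118]
 [153 148 149 151 152 153 155 144  96  61  62  67  82  83  83  85  79  80  81  82  82  89 109 117 117 115 116 115 116 119 118 118]
 [151 151 152 149 152 153 152 145  97  62  61  70  80  85  80  82  81  82  81  80  79  89 112 118 116 118 116 120 118 119 119 120]
 [116 118 116 113 112 116 117 107  75  58  59  68  80  82  80  81  81  82  79  81  81  91 110 116 114 115 117 118 119 117 117 119]
 [194 191 191 191 194 196 189 167 144 139 133 121 117 117 115 112 113 111 119 122 119 125 135 136 140 149 150 150 149 151 149 150]]
[[115 112 113 111 119 122 119 125 135 136 140 149 150 150 149 151 149 150 149 149 150 147 147 149 147 149 148 148]
 [192 195 193 194 193 189 189 187 177 161 152 138 130 129 128 128 1
[... 316 characters left out ...]
 64  61  79  87  84  82  85  83  86  80  79 117 186 195 195 192 191 194 193]
 [194 193 192 192 192 193 198 185 118  61  64  80  83  84  83  83  82  82  81  86 130 187 195 192 191 193 192 193]]
[[ 61  85  81  80 112 118 118 120 119]
 [ 60  83  80  82 112 115 117 114 113]
 [ 60  83  77  81  98 100  99  97  98]
 [ 61  82  81  78 133 145 144 144 147]
 [ 69  82  81  82 133 148 150 148 149]
 [133 117 113 122 135 149 149 150 150]
 [189 183 162 147 140 152 150 151 147]
 [193 193 193 189 177 138 128 128 159]
 [190 192 191 192 155  62  67  66 112]
 [192 193 189 193 156  78  85  81 107]
 [193 191 191 194 136  80  82  82 103]
 [191 193 193 193 135  82  80  82 109]
 [192 191 193 194 135  80  82  84 114]]
```

```bash
cat >> h.py <<'E'
S=np.array([np.cos(np.radians(95.1)),np.sin(np.radians(95.1)),0]); X=np.array([S[1],-S[0],0])
E
python3 - <<'E'
from h import *
np.set_printoptions(precision=4,suppress=True,linewidth=200)
c=load("w4")
i=onz(c,324.4,148.5,.065)
for z in(.063,.065): p=onz(c,337.4,156,z); print(i,p,(i-p)@S*1e3,(i-p)@X*1e3)
E
```

```text
[ 0.6345 -0.0462  0.065 ] [ 0.6312 -0.0535  0.063 ] 6.930094422096406 3.9161362923601115
[ 0.6345 -0.0462  0.065 ] [ 0.6314 -0.0531  0.065 ] 6.566351418804107 3.708758575433146
```

Emit:
jog_arm(
  deltas=[
    [-0.0003,0.0035,0,0,0,0,0.85],
    [-0.0003,0.0034,0,0,0,0,0.85],
    [0,0,0,0,0,0,0.85],
    [0,0,0,0,0,0,0.85],
    [0,0,0,0,0,0,0.85],
  ],
)

```text
t: 6.05
eef_pos: [0.5793, -0.0205, 0.1074]
tool_rot: [0.0, 0.999, 0.042, 0.0]
contact_force: [-1.3, -3.8, 3.1]
gripper_width: 0.849
grasp_force: 2.2
```

```bash
cat >> h.py <<'E'
def edges(c,v0,v1,u0,u1):
    "fin top face: left = dark side face to top face, right = top face to background (sub-pixel)"
    g=cv2.cvtColor(c["img"],cv2.COLOR_RGB2GRAY)[v0:v1].astype(float).mean(0)
    k=u0+int(np.argmin(g[u0:u1]))
    return k,g[u0:u1].round().astype(int)
E
python3 - <<'E'
from h import *
np.set_printoptions(precision=4,suppress=True,linewidth=200)
c=shot("wrist","w5"); o=bot.get_obs(); print(o["eef_pos"],o["gripper_width"],o["contact_force"],o["t"])
print(edges(c,140,147,295,340));print(edges(c,159,170,315,355))
print(cv2.cvtColor(c["img"],cv2.COLOR_RGB2GRAY)[140:164,310:345:4].T)
E
```

```text
[ 0.5793 -0.0205  0.1074] 0.850987686514027 [-0.7046 -4.5892  2.8493] 6.1
(331, array([192, 191, 191, 191, 191, 191, 192, 190, 174, 154, 144, 144, 151, 152, 149, 148, 148, 149, 150, 150, 151, 148, 143, 139, 138, 138, 139, 137, 135, 133, 133, 134, 136, 134, 115,  75,  58,  59,
        62,  71,  79,  81,  80,  81,  81]))
(332, array([190, 191, 191, 191, 191, 191, 191, 190, 191, 190, 191, 190, 191, 193, 186, 138,  76,  60,  77,  83,  83,  83,  83,  82,  82,  81,  78, 111, 173, 194, 192, 192, 192, 192, 191, 191, 191, 191,
       192, 191]))
[[158 158 155 141 124 135 168 191 190 193 191 190 191 192 191 189 192 191 193 191 193 190 191 192]
 [162 161 159 141 126 135 169 190 192 194 190 191 189 191 191 190 191 192 191 191 190 193 188 192]
 [152 150 146 134 120 117 153 187 192 193 192 190 190 189 190 191 192 191 190 190 191 190 192 192]
 [148 151 146 134 119 114 147 182 193 191 189 191 194 188 189 190 192 192 190 190 188 190 190 188]
 [149 148 147 133 122 112 127 158 179 187 180 189 189 193 192 191 191 190 189 191 191 188 190 190]
 [ 84  79  74  76  71  68  71  83 108 133 139 160 187 191 180 159 155 157 154 158 155 151 148 136]
 [ 71  70  71  71  72  70  73  69  71  83 110 136 161 188 166  99  68  80  83  85  81  80  83  85]
 [ 81  81  81  81  80  80  82  80  78  90 114 136 159 183 165  98  69  79  81  83  80  82  84  82]
 [ 83  81  80  79  81  77  79  79  78  88 112 131 142 162 186 164 115  95  95 103 102 103 104 105]]
```

Run:
```python
from h import *
np.set_printoptions(precision=4,suppress=True,linewidth=200)
c=load("w5")
print(edges(c,142,147,328,352)[1])
for u in(338.8,339.2):
  i=onz(c,u,148.5,.065);p=onz(c,337.4,156,.063); print(i,p,(i-p)@S*1e3,(i-p)@X*1e3)
```

```text
[127 109  72  58  60  63  71  80  81  81  81  80  81  80  79  81  95 114 118 117 116 116 116 116]
[ 0.6345 -0.046   0.065 ] [ 0.6306 -0.0462  0.063 ] -0.1703075391448866 3.870469945683243
[ 0.6345 -0.0462  0.065 ] [ 0.6306 -0.0462  0.063 ] -0.36746909272536044 3.869326033902117
```

The fins are in line within about 0.3 mm with the lever open. Now I'll close in steps, shifting the TCP back by half of the closing so the post stays put.

Emit:
jog_arm(
  deltas=[
    [0.0001,-0.00085,0,0,0,0,0.83],
    [0.0001,-0.00085,0,0,0,0,0.81],
    [0,-0.00085,0,0,0,0,0.79],
    [0.0001,-0.00085,0,0,0,0,0.77],
    [0.0001,-0.00085,0,0,0,0,0.75],
    [0.0001,-0.00085,0,0,0,0,0.73],
    [0,-0.00085,0,0,0,0,0.71],
    [0,0,0,0,0,0,0.71],
    [0,0,0,0,0,0,0.71],
  ],
  newtons=50,
)

```text
t: 7.0
eef_pos: [0.5802, -0.0261, 0.1074]
tool_rot: [0.0, 0.999, 0.042, 0.0]
contact_force: [2.6, -4.4, 3.2]
gripper_width: 0.713
grasp_force: 2.3
```

```bash
cat >> h.py <<'E'
def mark(name):
    c=shot("wrist",name); o=bot.get_obs(); print(o["eef_pos"],o["gripper_width"],o["contact_force"],o["grasp_force"],o["t"])
    u=lambda y,z:proj(c,np.array([.6345,-.0461,z])+X*y)
    r=[]
    for y,z in((.004,.065),(-.010,.063)):
        q=proj(c,np.array([.6345,-.0461,z])+X*y); v=int(round(q[1])); a=int(q[0])-22
        e=edges(c,v-3,v+4,a,a+44)[1]; print("row",v,"col0",a,e)
E
python3 - <<'E'
from h import *
np.set_printoptions(precision=4,suppress=True,linewidth=250)
mark("w6")
E
```

```text
[ 0.5802 -0.0261  0.1074] 0.7114709886546162 [ 2.4853 -4.303   1.6581] 2.31342650949955 7.05
row 141 col0 305 [164 162 158 154 153 152 152 152 152 152 152 152 156 147 100  65  61  66  80  85  84  84  84  85  85  82  83  88 107 117 119 119 120 120 119 120 120 120 119 118 118 118 118 117]
row 169 col0 304 [200 199 200 199 198 199 199 199 200 199 199 199 200 204 189 110  62  81  88  87  87  87  85  87  85  82 121 190 204 201 199 200 200 199 200 200 200 200 199 200 200 201 199 199]
```

```bash
cat >> h.py <<'E'
def off(name,ui,vi,up,vp):
    c=load(name); i=onz(c,ui,vi,.065);p=onz(c,up,vp,.063); print("leg short of mark mm",(i-p)@S*1e3)
E
python3 - <<'E'
from h import *
off("w5",338.95,145,337.4,164)
off("w6",327.5,141,325.4,169)
E
```

```text
leg short of mark mm 0.001194143641050769
leg short of mark mm -0.2766604938447961
```

Emit:
jog_arm(
  deltas=[
    [0.0001,-0.00085,0,0,0,0,0.69],
    [0.0001,-0.00085,0,0,0,0,0.67],
    [0,-0.00085,0,0,0,0,0.65],
    [0.0001,-0.00085,0,0,0,0,0.63],
    [0.0001,-0.00085,0,0,0,0,0.61],
    [0.0001,-0.00085,0,0,0,0,0.59],
    [0,-0.00085,0,0,0,0,0.57],
    [0,-0.00085,0,0,0,0,0.55],
    [0,0,0,0,0,0,0.55],
    [0,0,0,0,0,0,0.55],
  ],
)

```text
t: 8.05
eef_pos: [0.5807, -0.0333, 0.1079]
tool_rot: [0.0, 0.999, 0.042, 0.0]
contact_force: [1.3, -4.7, 6.9]
gripper_width: 0.552
grasp_force: 5.5
```

Run:
```python
from h import *
np.set_printoptions(precision=4,suppress=True,linewidth=250)
mark("w7")
```

```text
[ 0.5807 -0.0333  0.1079] 0.552730769298047 [ 1.2122 -4.7415  8.0693] 5.471084984019399 8.1
row 141 col0 290 [167 168 169 165 159 157 157 156 158 157 157 157 157 159 156 131  83  66  81  87  89  88  88  88  89  87  87  92 110 121 123 123 123 124 124 124 124 124 123 123 123 122 122 122]
row 169 col0 289 [206 206 205 206 206 206 205 206 206 206 205 206 206 206 206 210 195 113  73  87  91  89  91  89  90  89  86 110 172 207 207 207 206 207 207 206 206 207 207 207 206 206 206 206]
```

Run:
```python
from h import *
off("w7",312.6,141,311.6,169)
```

```text
leg short of mark mm 0.01737674668122701
```

Emit:
jog_arm(
  deltas=[
    [0.0001,-0.00085,0,0,0,0,0.53],
    [0.0001,-0.00085,0,0,0,0,0.51],
    [0,-0.00085,0,0,0,0,0.49],
    [0.0001,-0.00085,0,0,0,0,0.47],
    [0.0001,-0.00085,0,0,0,0,0.45],
    [0.0001,-0.00085,0,0,0,0,0.43],
    [0,-0.00085,0,0,0,0,0.41],
    [0,0,0,0,0,0,0.41],
    [0,0,0,0,0,0,0.41],
  ],
)

```text
t: 9.0
eef_pos: [0.5814, -0.0392, 0.108]
tool_rot: [0.0, 0.999, 0.042, 0.001]
contact_force: [-0.3, -4.4, 8.1]
gripper_width: 0.414
grasp_force: 6.0
```

Run:
```python
from h import *
np.set_printoptions(precision=4,suppress=True,linewidth=250)
mark("w8")
```

```text
[ 0.5814 -0.0393  0.108 ] 0.4078888501219552 [-0.4514 -5.4904  7.9357] 5.999820060096681 9.05
row 141 col0 278 [171 172 173 173 170 162 160 160 161 161 161 162 160 161 164 157 118  78  85  90  90  89  89  89  89  89  88  95 116 126 126 125 126 127 128 128 127 127 127 127 126 127 126 124]
row 169 col0 278 [210 210 209 211 210 209 210 210 210 210 210 210 210 210 212 207 171 103  85  91  92  92  92  92  89  88 103 160 207 214 211 211 210 211 211 211 210 211 210 211 210 211 212 210]
```

Run:
```python
from h import *
off("w8",300.3,141,299.7,169)
```

```text
leg short of mark mm 0.008500928513434662
```

Emit:
jog_arm(
  deltas=[
    [0.0001,-0.00085,0,0,0,0,0.39],
    [0.0001,-0.00085,0,0,0,0,0.37],
    [0,-0.0008,0,0,0,0,0.35],
    [0.0001,-0.0004,0,0,0,0,0.34],
    [0,0,0,0,0,0,0.32],
    [0,0,0,0,0,0,0.3],
    [0,0,0,0,0,0,0.3],
    [0,0,0,0,0,0,0.3],
    [0,0,0,0,0,0,0.3],
  ],
)

```text
t: 9.95
eef_pos: [0.5817, -0.0422, 0.1083]
tool_rot: [-0.0, 0.999, 0.042, 0.001]
contact_force: [0.1, -5.1, 10.1]
gripper_width: 0.326
grasp_force: 48.9
```

Run:
```python
from h import *
np.set_printoptions(precision=4,suppress=True,linewidth=250)
mark("w9")
```

```text
[ 0.5817 -0.0422  0.1083] 0.3264827264731499 [-0.5741 -6.032   9.7942] 48.89198184013367 10.0
row 141 col0 272 [171 174 174 175 173 167 162 162 162 163 163 163 162 163 163 167 155  98  83  90  90  90  91  91  90  90  89  96 116 127 127 127 127 127 127 128 129 128 129 129 128 127 126 126]
row 169 col0 272 [211 211 211 211 211 212 211 211 212 211 211 212 211 211 214 203 132  90  90  93  93  92  93  91  89  97 146 206 215 212 212 211 212 211 212 212 212 212 212 212 211 212 212 212]
```

View pics/w9.png

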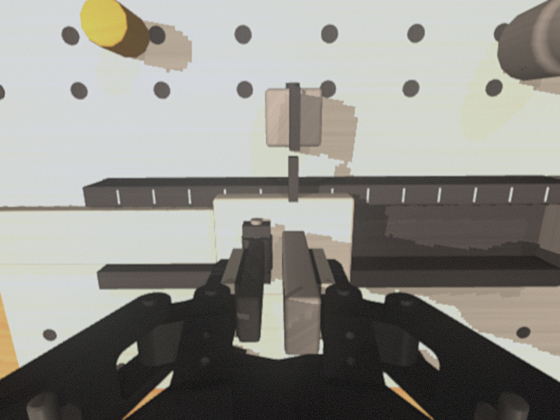

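The lever (250,290) stands upright, parallel to the post (300,290), at 49 N grip. The fins at (294,150) and (293,180) are nearly in line. I'll check for any remaining offset.

Run:
```python
from h import *
off("w9",294.4,141,293.0,169); off("w8",300.3,141,299.7,169)
```

```text
leg short of mark mm -0.505015319782196
leg short of mark mm 0.008500928513434662
```

Emit:
jog_arm(
  deltas=[
    [0,-0.0004,0,0,0,0,0.3],
    [0,0,0,0,0,0,0.3],
    [0,0,0,0,0,0,0.3],
    [0,0,0,0,0,0,0.3],
  ],
)

```text
t: 10.4
eef_pos: [0.5817, -0.0422, 0.1083]
tool_rot: [-0.0, 0.999, 0.042, 0.001]
contact_force: [-0.3, -3.9, 10.1]
gripper_width: 0.328
grasp_force: 48.6
```

Run:
```python
from h import *
np.set_printoptions(precision=4,suppress=True,linewidth=250)
mark("w10")
```

```text
[ 0.5817 -0.0422  0.1083] 0.32627254235626624 [-0.1799 -3.6073 11.8333] 48.55181872844696 10.45
row 141 col0 272 [173 173 174 175 173 167 163 162 162 163 164 163 163 162 163 166 155 100  84  90  90  90  91  89  91  90  89  96 116 127 127 127 126 126 127 129 129 129 128 128 128 127 127 125]
row 169 col0 272 [212 211 211 211 212 211 211 211 211 211 211 211 210 212 214 202 133  88  91  91  93  92  93  92  89  95 143 205 215 212 211 213 212 211 212 212 212 212 212 212 212 212 211 212]
```

Emit:
jog_arm(
  deltas=[
    [0,-0.0005,0,0,0,0,0.3],
    [0,0,0,0,0,0,0.3],
    [0,0,0,0,0,0,0.3],
    [0,0,0,0,0,0,0.3],
  ],
)

```text
t: 10.85
eef_pos: [0.5817, -0.0426, 0.1083]
tool_rot: [-0.0, 0.999, 0.042, 0.001]
contact_force: [-0.5, -5.2, 10.3]
gripper_width: 0.325
grasp_force: 48.5
```

Run:
```python
from h import *
np.set_printoptions(precision=4,suppress=True,linewidth=250)
mark("w11")
```

```text
[ 0.5817 -0.0425  0.1083] 0.3246277154520455 [-0.6202 -4.7213 10.7156] 48.493276834487915 10.9
row 141 col0 272 [173 173 175 174 171 164 161 162 162 162 164 162 163 162 165 159 119  85  86  91  90  89  90  90  90  89  93 109 126 128 128 127 126 127 128 127 128 129 128 128 127 127 127 126]
row 169 col0 271 [211 211 211 211 211 211 211 211 211 211 211 211 211 210 211 215 203 132  89  90  93  92  93  92  93  90  96 144 205 216 213 212 211 211 212 212 212 212 211 211 211 211 211 212]
```

```bash
python3 -c "
from h import *
off('w11',293.6,141,293.0,169)
print(bot.hand_in())"
```

```text
leg short of mark mm -0.10668383448797666
the job is handed in; nothing more can be done
None
```

The job is handed in at about 11 s of the 51 s: the leg is at the mark with the fins in line to about 0.1 mm by the wrist camera, the lever is squeezed upright at about 49 N with post and lever still pinched together, and I saw no sign of the arm touching the loose things.

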